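Change over the drying pots on a workshop hot plate

ROBOT

A 6-joint arm with a two-finger parallel gripper is mounted at the origin on the work surface. World frame = base frame: x ahead of the robot, y to its left, z up, the work surface at z = 0. Lengths are in m, angles in degrees, forces in N, time in s.
With the tool pointing down it reaches from about 0.25 to 0.725 m from the base axis. Payload 9.7 kg.
Tool frame: the origin (TCP) lies midway between the tips of the shut fingers; the grasp point (between the pads) lies 19 mm behind it; z points along the fingers, y is the direction in which the jaws open and shut (so a half turn about z gives the same grasp; the last joint's range is limited). The gripper opens to 85 mm and grips with 20 to 120 N. Pads are 22 mm wide; open, the fingers measure 114 mm over their backs; the gripper's body (76 mm by 85 mm) begins 54 mm behind the grasp point. The pads swing forward as they close: fully open they stand 13 mm farther back than shut.
Start: joints at [68.411, 4.979, 10.078, 95.1, 0, 90], TCP at [0.202, 0.511, 0.231] pointing down, gripper open.
Joint ranges: [-179.16, 179.16], [-48.56, 103.87], [-65.8, 70.77], [-126.05, 130.52], [-82.76, 87.17], [-180, 180]. Speed limits (degrees/s): [127.2, 127.2, 147.25, 180, 180, 180].

INTERFACE

Orientations are given as [roll, pitch, yaw] about the fixed x, y, z axes, in that order (R = Rz(yaw) Ry(pitch) Rx(roll)).
In Python, from workcell import get_obs, camera, get_calibration, job_done gives the robot as it stands.
- The arm moves only by the tool play_rows, never from a script. Its argument "commands" is text: rows parted by semicolons, each of 5 numbers parted by spaces: the opening, from 0 (shut) to 1 (fully open), then the shift along the world's x, y, z in mm, then the turn about the world's z in degrees. A call has 1 to 10 rows; each row is the pose to reach, as a shift and turn from the pose commanded when the call began; what a row does not reach only later rows make up. A row lasts 1/12 s, in which the tool goes at most 41.7 mm and 7.16 degrees, less where a joint would pass 70% of its speed; a pose out of reach is approached as far as the arm can. A call with a gripper value outside its range is refused whole. The fingers move at their own pace and stop on an object; "force" is the grip in N (left out, the last holds). Time passes only in rows, so rows that repeat a pose let the fingers close. It gives the time, the measured TCP pose, the force and the opening at its end, in the units of the state.
- get_obs(): the state, without advancing time (a new reading comes with each control period).
- camera(name): name is "scene" or "side" or "wrist"; returns the picture (384x512x3 uint8, red, green, blue); there is no depth.
- get_calibration(name): a dict with "fx", "fy", "cx", "cy" (pixels), "eye" and "attitude" of the camera in the world; the wrist camera has in their place "mount" (4x4, takes a point from camera to tool coordinates, whose origin is the TCP and whose axes are the flange's). Camera axes: x right, y down, z forward; pixel columns grow to the right and rows downward; lengths in m; the calibration is good to about 2 mm. A picture is of the moment at which its call begins: read the wrist's pose just before it. get_calibration takes no time and is no camera call.
- job_done(): hands the job in, once; it reports no verdict.
The state is a dict: "time": time; "q": joint angles; "qd": joint speeds; "joint_efforts": joint torques, N m; "ee_pos": TCP position; "tcp_rot": TCP orientation; "wrist_force": force on the tool from outside, world axes, zero at the start; "torque": the same for the moment, N m; "opening": finger opening in m.
Only numpy, scipy, OpenCV 4.12 (cv2) and the standard library are available. Lean on these libraries where they do the work, as an engineer would, in place of code of your own. Each camera call takes 0.05 s, during which the arm holds its last target.

TASK

The castings in the copper pot are dry: slide the copper pot along the hot plate from the red heating ring to the green cooling ring, then slide the steel pot from the white ring onto the red one, never lifting or tipping either pot, so that each ends standing inside the outer edge of its ring. Then push the yellow splash guard straight down through its spring clips until it is fully home in its rack, and last throw the red-knobbed switch lever all the way over, away from you. Leave the other things on the bench where they are.

Things in the scene. Friction and masses are not known exactly. Their poses are not given: they have to be found in the camera images.
- hob: fixed dark steel hot plate, 310 x 310 x 30 mm; origin under its centre, its flat top 30 mm above the bench. Its x axis points roughly away from the robot.
- ring_red: red painted ring on the hot plate, 122 mm outer and 102 mm inner diameter, flush with the plate; origin at its centre on the plate's top. Which of the plate's three places it marks varies; the three ring centres form a triangle with sides of about 160 mm, so the straight way between any two is clear of the third place. The heating place: the copper pot starts on it, within 8 mm of its centre.
- ring_green: green painted ring on the hot plate, 122 mm outer and 102 mm inner diameter, flush with the plate; origin at its centre on the plate's top. Which of the plate's three places it marks varies; the three ring centres form a triangle with sides of about 160 mm, so the straight way between any two is clear of the third place. The cooling place, empty at the start.
- ring_white: white painted ring on the hot plate, 122 mm outer and 102 mm inner diameter, flush with the plate; origin at its centre on the plate's top. Which of the plate's three places it marks varies; the three ring centres form a triangle with sides of about 160 mm, so the straight way between any two is clear of the third place. The waiting place: the steel pot starts on it, within 8 mm of its centre.
- copper_pot_mid (a point): Copper pot with two ear handles: point on its axis half-way up, 27.5 mm above its underside. Open top, outer diameter 92 (126 over the ears along its y, ear bars 43 above the underside), height 55, wall 3.5, inside diameter 85, inner floor 5 above the underside with flat castings fixed on it (4 tall); all mm. 0.28 to 0.56 kg. z is its axis. Slide it to the green ring.
- steel_pot_mid (a point): Silvery steel pot with two ear handles: point on its axis half-way up, 27.5 mm above its underside. Open top, outer diameter 92 (126 over the ears along its y, ear bars 43 above the underside), height 55, wall 3.5, inside diameter 85, inner floor 5 above the underside with flat castings fixed on it (4 tall); all mm. 0.28 to 0.56 kg. z is its axis. Slide it to the red ring.
- rack: fixed rack that holds the splash guard: wooden base 180 x 70 x 15 mm with a grey slotted post at each end (posts 70 mm tall on the base) and two pairs of brass spring clips between them; origin under its middle; its long side and slots run along its x axis. It stands on the left or the right of the hot plate.
- guard_top (a point): middle of the top face of the splash guard, an upright yellow panel 130 mm long (along the rack's x), 8 thick, 95 tall, top strip 18 wide, 0.15 kg. It stands in the slots, held up by the clips, this point about 141 mm above the bench. Pushed straight down near its middle with about 10 N (up to 14 N) it passes the clips and goes 31 mm down to a stop: fully home, this point at 110 mm.
- switch (a joint): angle of the switch lever in rad: it starts leaning towards the robot at 0 to 0.2 and is fully over, leaning away, at 1.0 (a stop). It turns with light friction (about 1 N at the knob) and stays where it is left.
- switch_tip (a point): centre of the lever's red ball knob, 26 mm across, 80 mm from the pivot, which lies 22 mm above the bench; the knob is about 92 mm above the bench at either end and 102 mm half-way.
- switch_base: fixed block under the lever, 70 x 50 x 25 mm, origin under its middle, right under the pivot; the lever swings in its x-z plane, towards its +x (away from the robot). The knob is 38 mm behind this origin (along x) at 0, 38 mm beyond it at 1.0. It stands on the side of the hot plate where the rack is not.
- weight: brass weight, 36 mm across, 42 mm tall, on the hot plate's far left corner; origin at its middle, underside. A bystander: leave it where it is.
- dish: white ceramic dish, 48 mm across, 18 mm tall, on the hot plate's far right corner; origin at its middle, underside. A bystander: leave it where it is.
- jar: amber glass jar, 60 mm across, 75 mm tall, beyond the hot plate; origin at its middle, underside. A bystander: leave it where it is.
- tin: blue tin, 60 mm across, 60 mm tall, beyond the hot plate; origin at its middle, underside. A bystander: leave it where it is.
- mandrel: upright steel ring mandrel (cone), foot 50 mm across, 130 mm tall, on the right of the bench; origin at its middle, underside. A bystander: leave it where it is.
- punch_block: wooden block, 60 x 60 x 50 mm, on the left of the bench; origin at its middle, underside. A bystander: leave it where it is.
There are look-alikes about, which are no part of the job. Leave any purple or turquoise look-alike of the switch_base alone.

How it is judged:
By the outcome, as a careful person would: the job done as asked, in the order asked, and still so for the second after the job is handed in, with the robot touching nothing.
It also fails if it takes over 67 s, if anything falls off the work surface, if the arm or the gripper's body presses on something with over 40 N, if the wrist force passes 120 N, or if a joint passes its speed limit or range.

## Working session

There is one attempt and no reset: what is moved stays moved. The work goes in short steps, Python scripts to look and compute and a tool call to move; the robot and the scene stay as the last step left them, time stands still between calls to the robot, and variables do not carry over. Pictures are saved under pics/ and viewed, and the job is handed in when it is done.

Besides the shell and the picture viewer there is one more tool, called after "Request:" in YAML: its name, and indented under it one key for each argument. play_rows: Moves the arm, as the interface text tells. Its arguments: {"type":"object","properties":{"commands":{"type":"string"},"force":{"type":"number"}},"required":["commands"]}

```bash
mkdir -p pics
python3 - <<'E'
from workcell import *
import cv2
print(get_obs())
for n in("scene","side","wrist"):
    print(n,get_calibration(n))
    cv2.imwrite(f"pics/{n}0.png",camera(n)[:,:,::-1])
E
```

```text
{'time': 0.0, 'q': array([ 6.84121016e+01,  5.01096887e+00,  1.00355883e+01,  9.50990213e+01,
       -2.25482443e-03,  9.00000385e+01]), 'qd': array([-0.05542391,  0.00784092, -0.07737011,  0.01227885,  0.03149277,
        0.00740497]), 'joint_efforts': array([ 1.05775111e-03, -5.20385993e+01,  4.64806366e+01,  1.60574808e-02,
        1.02458800e-04, -7.51021986e-06]), 'ee_pos': array([0.20229047, 0.51121237, 0.23059448]), 'tcp_rot': array([-1.79925598e+02,  2.25487249e-03,  1.58412066e+02]), 'wrist_force': array([-0.46136461, -0.22595964, -0.40852108]), 'torque': array([-0.02006091, -0.02988592, -0.00858791]), 'opening': 0.08565303698945673}
scene {'fx': 495.3381768589755, 'fy': 495.3381768589755, 'cx': 255.21568372733142, 'cy': 186.90811008721028, 'eye': array([ 1.00344354, -0.73455357,  1.17288427]), 'attitude': array([-141.81847261,    0.56625868,   28.84185226])}
side {'fx': 421.3018830849386, 'fy': 421.3018830849386, 'cx': 254.84140897104925, 'cy': 193.2514167176355, 'eye': array([-0.10529324, -0.81975412,  0.82799123]), 'attitude': array([-123.74881272,    0.960065  ,  -41.25984916])}
wrist {'fx': 303.909505011538, 'fy': 303.909505011538, 'cx': 257.73575677043067, 'cy': 190.9316936764799, 'mount': array([[ 5.30521593e-04, -9.62315284e-01, -2.71935676e-01,
         6.89954116e-02],
       [ 9.99999817e-01,  5.89577357e-04, -1.35465147e-04,
         1.29933773e-03],
       [ 2.90687299e-04, -2.71935555e-01,  9.62315421e-01,
        -1.42100563e-01],
       [ 0.00000000e+00,  0.00000000e+00,  0.00000000e+00,
         1.00000000e+00]])}
```

View pics/scene0.png

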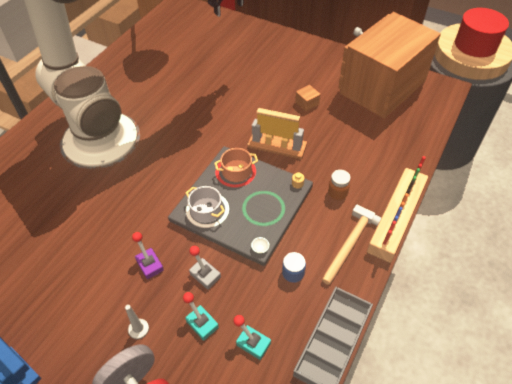

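View pics/side0.png

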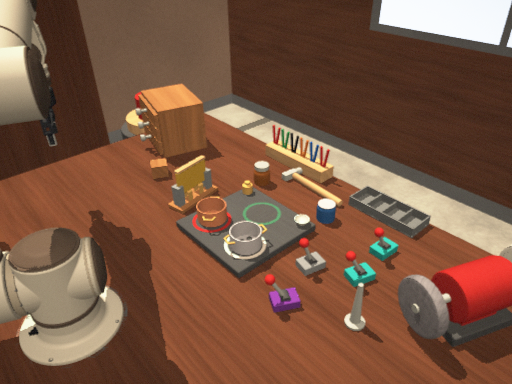

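View pics/wrist0.png

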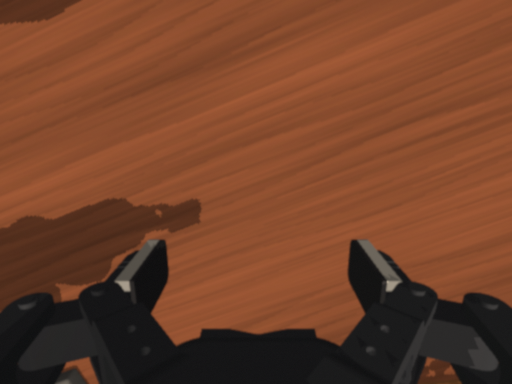

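```bash
cat > h.py <<'E'
import numpy as np, cv2
from scipy.spatial.transform import Rotation as R
from workcell import *
def cam(name):
    c=get_calibration(name)
    if name=="wrist":
        o=get_obs(); T=np.eye(4); T[:3,:3]=R.from_euler('xyz',o['tcp_rot'],degrees=True).as_matrix(); T[:3,3]=o['ee_pos']
        M=T@c['mount']; return c,M[:3,:3],M[:3,3]
    return c,R.from_euler('xyz',c['attitude'],degrees=True).as_matrix(),np.array(c['eye'])
def rays(C,uv):
    c,Rm,e=C; uv=np.atleast_2d(np.array(uv,float))
    d=np.c_[(uv[:,0]-c['cx'])/c['fx'],(uv[:,1]-c['cy'])/c['fy'],np.ones(len(uv))]
    return d@Rm.T
def plane(C,uv,z):
    d=rays(C,uv); return C[2]+d*((z-C[2][2])/d[:,2])[:,None]
def proj(C,p):
    c,Rm,e=C; q=(np.atleast_2d(p)-e)@Rm; return np.c_[q[:,0]/q[:,2]*c['fx']+c['cx'],q[:,1]/q[:,2]*c['fy']+c['cy']]
def tri(CA,ua,CB,ub):
    a=rays(CA,ua)[0];b=rays(CB,ub)[0];a/=np.linalg.norm(a);b/=np.linalg.norm(b)
    s=np.linalg.lstsq(np.c_[a,-b],CB[2]-CA[2],rcond=None)[0]
    p=CA[2]+a*s[0];q=CB[2]+b*s[1]; return (p+q)/2,np.linalg.norm(p-q)
def circ(P):
    A=np.c_[2*P[:,:2],np.ones(len(P))];s=np.linalg.lstsq(A,(P[:,:2]**2).sum(1),rcond=None)[0]
    return s[:2],np.sqrt(s[2]+s[0]**2+s[1]**2)
E
python3 - <<'E'
import cv2
a=cv2.imread('pics/scene0.png');b=cv2.imread('pics/side0.png')
cv2.imwrite('pics/c1.png',cv2.resize(a[90:300,130:350],None,fx=3.6,fy=2.8*3.6/2.8 if 0 else 2.8,interpolation=2)) if 0 else cv2.imwrite('pics/c1.png',cv2.resize(a[95:295,130:350],(660,600),interpolation=2))
cv2.imwrite('pics/c2.png',cv2.resize(b[140:340,150:410],(780,600),interpolation=2))
E
```

```text
(no output)
```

View pics/c1.png

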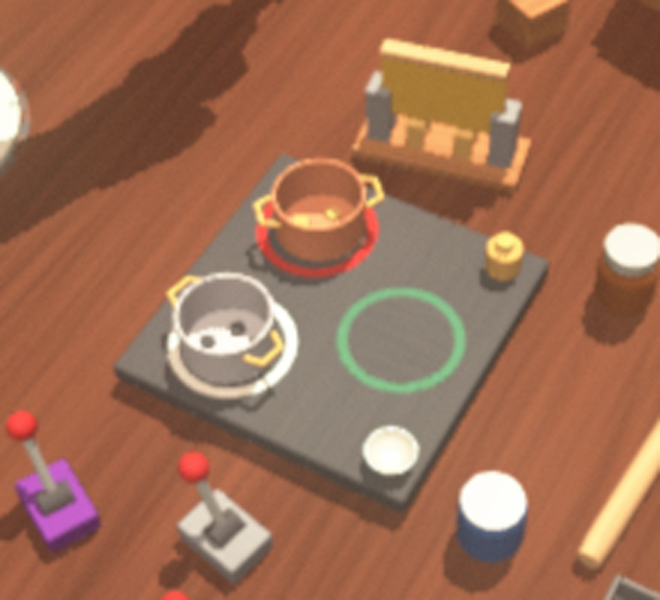

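View pics/c2.png

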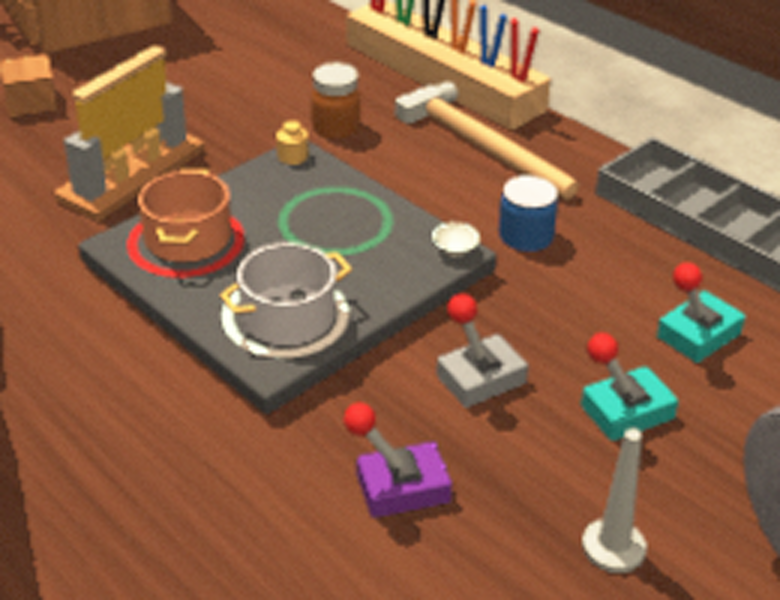

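Run:
```python
from h import *
ims={n:cv2.imread(f'pics/{n}0.png') for n in('scene','side')}
rec={'scene':(165,285,140,265),'side':(170,330,180,280)}
off={'scene':(130,95),'side':(150,140)}
for n in ims:
    C=cam(n);h=cv2.cvtColor(ims[n],cv2.COLOR_BGR2HSV);H,S,V=cv2.split(h)
    x0,x1,y0,y1=rec[n];roi=np.zeros(H.shape,bool);roi[y0:y1,x0:x1]=1
    ms={'red':((H<5)|(H>176))&(S>190)&(V>110),'green':(H>60)&(H<90)&(S>80)}
    for k,m in ms.items():
        m=m&roi;v,u=np.nonzero(m);P=plane(C,np.c_[u,v],0.03)
        for _ in range(3):
            c,r=circ(P);d=abs(np.hypot(*(P[:,:2]-c).T)-r);P=P[d<0.012]
        print(n,k,len(u),len(P),c.round(4),round(r,4))
    o=off[n];f=lambda x,y:(o[0]+x/3,o[1]+y/3)
    pts={'scene':dict(cu=[(272,195),(368,197),(318,160),(295,170),(350,168)],st=[(174,312),(273,318),(222,275),(190,288),(257,287),(224,358)],
      hob=[(286,155),(547,262),(400,492),(118,367)]),
     'side':dict(cu=[(139,203),(231,203),(185,171),(155,181),(215,181)],st=[(238,280),(336,280),(288,243),(255,253),(318,252)],hob=[(80,250),(300,145),(497,258),(267,398)])}[n]
    for k in pts:
        P=plane(C,[f(*p) for p in pts[k]],0.03 if k=='hob' else .085)
        if k=='hob':print(n,k,P.round(4)[:,:2].tolist(),P.mean(0).round(4))
        else:
            c,r=circ(P);print(n,k,c.round(4),round(r,4))
A,B=cam('scene'),cam('side')
fs=lambda x,y:(130+x/3,95+y/3); fd=lambda x,y:(150+x/3,140+y/3)
for k,a,b in [('cu ear near',(258,215),(177,240)),('cu ear far',(378,190),(200,173)),('st ear L',(172,292),(227,298)),('st ear R',(272,352),(345,267)),
 ('knob',(194,467),(462,309)),('purpleknob',(22,425),(360,418)),('guard topL',(380,48),(78,97)),('guard topR',(508,70),(163,50)),('post near',(378,80),(85,140)),('post far',(508,105),(174,92)),('sw base top: pivot',(224,527),(485,358))]:
    p,e=tri(A,fs(*a),B,fd(*b));print(k,p.round(4),round(e,4),plane(A,fs(*a),p[2]).round(3))
```

```text
scene red 0 0 [0. 0.] 0.0
scene green 0 0 [0. 0.] 0.0
scene cu [0.4869 0.0702] 0.0464
scene st [ 0.4811 -0.0978] 0.0462
scene hob [[0.4, 0.1434], [0.7, 0.1426], [0.6953, -0.1541], [0.4004, -0.1624]] [ 0.5489 -0.0076  0.03  ]
side red 212 120 [ 0.4941 -0.0933] 0.1541
side green 112 112 [ 0.6134 -0.0116] 0.0558
side cu [0.4752 0.0609] 0.0465
side st [ 0.4731 -0.1025] 0.0459
side hob [[0.3838, 0.1252], [0.6803, 0.1215], [0.6902, -0.1734], [0.3904, -0.1704]] [ 0.5362 -0.0243  0.03  ]
cu ear near [0.4393 0.0288 0.0704] 0.0039 [[0.438 0.031 0.07 ]]
cu ear far [0.5277 0.1106 0.0704] 0.0077 [[0.526 0.115 0.07 ]]
st ear L [ 0.4173 -0.0866  0.0746] 0.0073 [[ 0.419 -0.091  0.075]]
st ear R [ 0.5367 -0.107   0.0673] 0.0116 [[ 0.534 -0.1    0.067]]
knob [ 0.5499 -0.2503  0.0937] 0.0044 [[ 0.549 -0.248  0.094]]
purpleknob [ 0.3949 -0.2841  0.0895] 0.0044 [[ 0.394 -0.282  0.089]]
guard topL [0.4639 0.2329 0.1348] 0.0019 [[0.463 0.234 0.135]]
guard topR [0.5933 0.2609 0.1352] 0.0081 [[0.591 0.266 0.135]]
post near [0.4617 0.2312 0.0851] 0.0097 [[0.459 0.237 0.085]]
post far [0.5975 0.2579 0.0836] 0.0184 [[0.593 0.27  0.084]]
sw base top: pivot [ 0.5769 -0.2578  0.0243] 0.0058 [[ 0.576 -0.255  0.024]]
```

Request:
play_rows:
  commands: "0 0 0 40 0; 0 15 -40 60 2; 0 30 -80 80 6; 0 46 -120 100 9; 0 62 -160 110 12; 0 78 -200 120 15; 0 94 -240 130 18; 0 110 -280 140 22; 0 126 -320 150 22; 0 142 -360 150 22"

```text
time: 0.98
ee_pos: [0.3332, 0.1777, 0.3796]
tcp_rot: [180.0, 0.1, -179.5]
wrist_force: [1.2, 0.5, 0.7]
opening: -0.0
```

Request:
play_rows:
  commands: "0 14 -40 0 0; 0 28 -80 0 0; 0 42 -110 0 0; 0 56 -135 0 0; 0 56 -151 0 0; 0 56 -151 0 0; 0 56 -151 0 0; 0 56 -151 0 0; 0 56 -151 0 0"

```text
time: 1.73
ee_pos: [0.389, 0.0292, 0.3785]
tcp_rot: [180.0, 0.0, -179.5]
wrist_force: [-0.0, 0.3, -0.2]
opening: -0.0001
```

Run:
```python
from h import *
import pickle
o=get_obs();print(o['ee_pos'],o['tcp_rot'],o['q'],o['time'],abs(o['qd']).max())
C=cam('wrist');im=camera('wrist')[:,:,::-1];cv2.imwrite('pics/w1.png',im);pickle.dump(C,open('w1.pkl','wb'))
```

```text
[0.38899273 0.02918083 0.37854663] [ 1.79991611e+02  7.12536578e-03 -1.79523610e+02] [ 4.28431723e+00 -1.01770770e+01  1.26271156e+01  1.12796526e+02
  7.89713885e-03  3.80792759e+00] 1.7333 0.4303639844918601
```

View pics/w1.png

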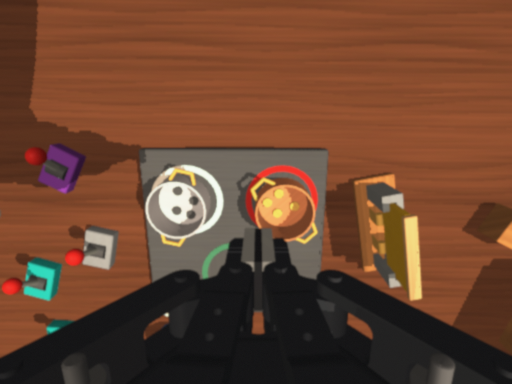

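Run:
```python
import cv2
a=cv2.imread('pics/w1.png')
cv2.imwrite('pics/c3.png',cv2.resize(a[140:310,130:330],None,fx=3.5,fy=3.5,interpolation=2))
cv2.imwrite('pics/c4.png',cv2.resize(a[165:310,335:435],None,fx=4,fy=4,interpolation=2))
cv2.imwrite('pics/c5.png',cv2.resize(a[210:290,50:140],None,fx=6,fy=6,interpolation=2))
```

```text
(no output)
```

View pics/c3.png

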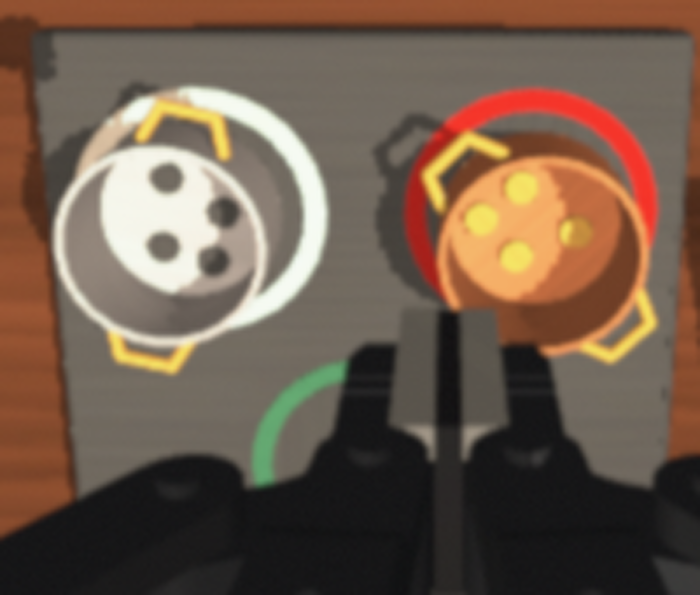

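View pics/c4.png

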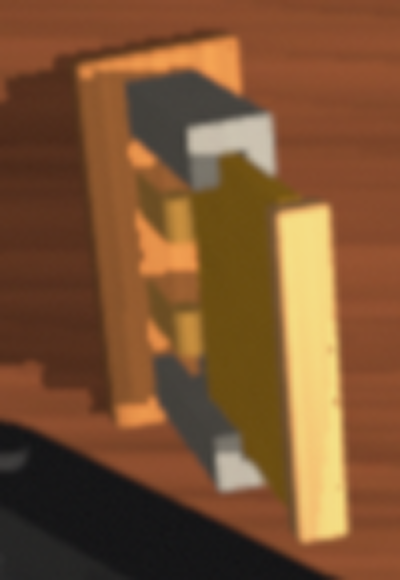

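View pics/c5.png

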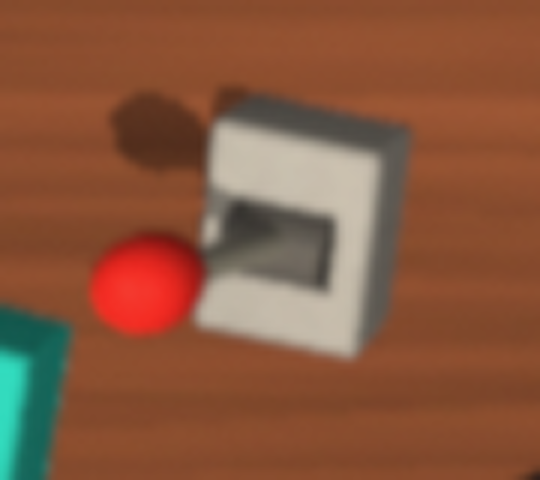

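```bash
cat > m.py <<'E'
from h import *
import pickle
C=pickle.load(open('w1.pkl','rb'))
f3=lambda L:[(130+x/3.5,140+y/3.5) for x,y in L]
f4=lambda L:[(335+x/4,165+y/4) for x,y in L]
f5=lambda L:[(50+x/6,210+y/6) for x,y in L]
def pc(n,L,z):
    c,r=circ(plane(C,L,z));print(n,c.round(4),round(r,4))
pc('st',f3([(55,230),(160,147),(267,255),(165,347),(85,175),(240,185)]),.085)
pc('cu',f3([(438,255),(545,155),(648,255),(545,355),(475,182),(620,185)]),.085)
pc('red',f3([(405,200),(535,90),(657,200),(440,130),(630,125)]),.03)
pc('white',f3([(205,87),(327,215),(295,128),(240,325),(310,275)]),.03)
pc('green',f3([(253,460),(345,363),(275,400),(305,375)]),.03)
for n,L,z in [('hob near corners',f3([(38,32),(692,38)]),.03),('cu ears',f3([(428,178),(650,330)]),.073),('cu ear mid',f3([(444,158),(634,345)]),.073),('st ear',f3([(190,108),(145,365)]),.073),
 ('guard',f4([(275,208),(330,205),(350,535),(300,543)]),.141),('posts',f4([(188,127),(272,113),(216,490),(262,485)]),.085),('rackbase',f4([(80,70),(240,38),(115,425)]),.015),
 ('swtop',f5([(215,120),(380,150),(355,355),(195,325)]),.025),('knob',f5([(147,284)]),.092)]:
    P=plane(C,L,z);print(n,P[:,:2].round(4).tolist(),P.mean(0).round(4))
S,D=cam('scene'),cam('side')
print('scene corr: hob near corners in scene(.4,.143)(.4,-.162)')
for n,X in(('scene',S),('side',D)):
  im=cv2.imread(f'pics/{n}0.png');H,s,v=cv2.split(cv2.cvtColor(im,cv2.COLOR_BGR2HSV))
  print(n,proj(X,[[.55,-.25,.092]]))
E
python3 m.py
```

```text
st [ 0.477  -0.0927] 0.0459
cu [0.4792 0.073 ] 0.0458
red [0.4763 0.0724] 0.0613
white [ 0.4765 -0.0878] 0.0614
green [ 0.6127 -0.0111] 0.057
hob near corners [[0.3907, -0.1584], [0.3908, 0.1436]] [ 0.3907 -0.0074  0.03  ]
cu ears [[0.4469, 0.0225], [0.518, 0.124]] [0.4825 0.0733 0.073 ]
cu ear mid [[0.4378, 0.0295], [0.5255, 0.1171]] [0.4817 0.0733 0.073 ]
st ear [[0.4166, -0.0798], [0.5375, -0.1073]] [ 0.477  -0.0935  0.073 ]
guard [[0.4621, 0.2253], [0.4608, 0.2434], [0.5873, 0.2698], [0.5908, 0.2523]] [0.5252 0.2477 0.141 ]
posts [[0.451, 0.217], [0.4452, 0.2477], [0.6059, 0.2471], [0.6034, 0.2656]] [0.5264 0.2444 0.085 ]
rackbase [[0.4468, 0.1977], [0.4322, 0.2645], [0.6175, 0.2305]] [0.4989 0.2309 0.015 ]
swtop [[0.5346, -0.2707], [0.5437, -0.2235], [0.6115, -0.2392], [0.6018, -0.2865]] [ 0.5729 -0.255   0.025 ]
knob [[0.5519, -0.2545]] [ 0.5519 -0.2545  0.092 ]
scene corr: hob near corners in scene(.4,.143)(.4,-.162)
scene [[194.60631179 251.79461647]]
side [[303.29562662 242.84807982]]
```

Request:
play_rows:
  commands: "0.15 15 8 -38 -7; 0.15 30 16 -76 -14; 0.15 45 24 -114 -21; 0.15 60 32 -150 -28; 0.15 75 38 -185 -32; 0.15 86 42 -220 -32; 0.15 90 44 -240 -32; 0.15 90 44 -240 -32; 0.15 90 44 -240 -32; 0.15 90 44 -240 -32"

```text
time: 2.62
ee_pos: [0.4794, 0.0729, 0.1403]
tcp_rot: [179.9, 0.1, 148.5]
wrist_force: [0.1, 1.0, 0.1]
opening: 0.0129
```

Run:
```python
from h import *
o=get_obs();print(o['ee_pos'],o['tcp_rot'],o['wrist_force'])
cv2.imwrite('pics/w2.png',camera('wrist')[:,:,::-1])
```

```text
[0.4793998  0.0729083  0.14032237] [1.79933496e+02 8.16079341e-02 1.48465471e+02] [0.09775593 0.9742581  0.1290898 ]
```

View pics/w2.png

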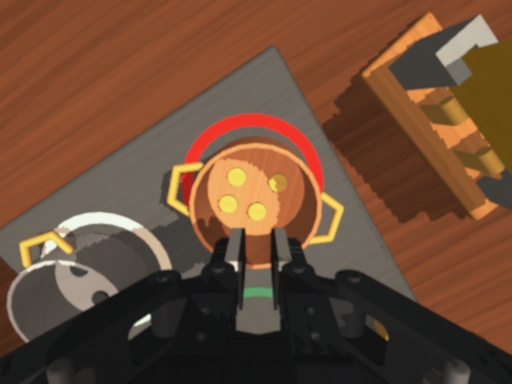

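Request:
play_rows:
  commands: "0.15 0 0 -25 0; 0.15 0 0 -50 0; 0.15 0 0 -70 0; 0.15 0 0 -82 0; 0.15 0 0 -90 0; 0.15 0 0 -93 0; 0.15 0 0 -93 0; 0.15 0 0 -93 0"

```text
time: 3.33
ee_pos: [0.4799, 0.0725, 0.0468]
tcp_rot: [179.9, 0.1, 148.4]
wrist_force: [0.2, 0.2, -0.1]
opening: 0.0128
```

Request:
play_rows:
  commands: "0.15 8 -5 0 0; 0.15 16 -10 0 0; 0.15 22 -13 0 0; 0.15 27 -16 0 0; 0.15 32 -19 0 0; 0.15 37 -22 0 0; 0.15 42 -25 0 0; 0.15 48 -29 0 0; 0.15 54 -33 0 0; 0.15 60 -36 0 0"

```text
time: 4.17
ee_pos: [0.5392, 0.0364, 0.0458]
tcp_rot: [180.0, -0.1, 148.4]
wrist_force: [-6.6, 2.9, 6.0]
opening: 0.0126
```

Run:
```python
from h import *
o=get_obs();print(o['ee_pos'],o['tcp_rot'],o['wrist_force'])
a=camera('wrist')[:,:,::-1];b=camera('side')[:,:,::-1]
cv2.imwrite('pics/w3.png',np.hstack([cv2.resize(a,(400,300)),cv2.resize(b[120:300,150:390],(400,300))]))
```

```text
[0.53916455 0.03636201 0.04579735] [ 1.79987310e+02 -1.04151407e-01  1.48411905e+02] [-6.61430513  2.93428001  5.96641334]
```

View pics/w3.png

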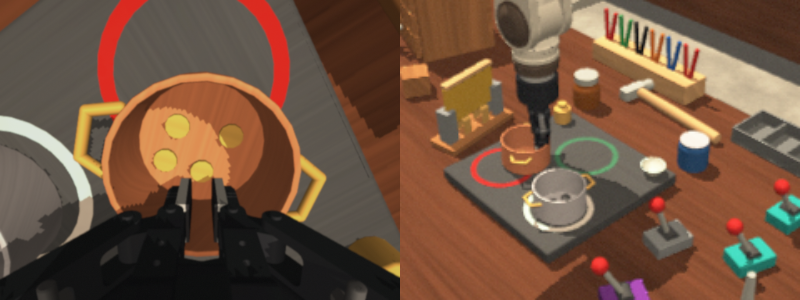

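Request:
play_rows:
  commands: "0.15 0 0 2 0; 0.15 0 0 4 0; 0.15 0 0 4 0"

```text
time: 4.52
ee_pos: [0.5396, 0.0362, 0.0499]
tcp_rot: [180.0, 0.0, 148.4]
wrist_force: [0.0, 0.4, 0.7]
opening: 0.013
```

Request:
play_rows:
  commands: "0.15 6 -3.6 0 0; 0.15 12 -7.3 0 0; 0.15 18 -10.9 0 0; 0.15 24 -14.6 0 0"

```text
time: 4.85
ee_pos: [0.5633, 0.0218, 0.0496]
tcp_rot: [180.0, -0.1, 148.4]
wrist_force: [-4.8, 2.9, 4.4]
opening: 0.0129
```

Request:
play_rows:
  commands: "0.15 6 -3.6 0 0; 0.15 12 -7.3 0 0; 0.15 18 -10.9 0 0; 0.15 24 -14.6 0 0; 0.15 30 -18.2 0 0; 0.15 36 -21.9 0 0; 0.15 42 -25.5 0 0; 0.15 47 -28.5 0 0; 0.15 51 -31 0 0; 0.15 51 -31 0 0"

```text
time: 5.68
ee_pos: [0.6149, -0.0097, 0.0494]
tcp_rot: [180.0, -0.0, 148.4]
wrist_force: [-1.0, 0.6, 0.6]
opening: 0.0128
```

Run:
```python
from h import *
import pickle
o=get_obs();print(o['ee_pos'],o['wrist_force'])
C=cam('wrist');pickle.dump(C,open('w4.pkl','wb'))
a=camera('wrist')[:,:,::-1]
cv2.imwrite('pics/w4.png',a[60:320,60:400].repeat(2,0).repeat(2,1))
```

```text
[ 0.61485437 -0.00966732  0.04938158] [-1.00694929  0.55780583  0.63355028]
```

View pics/w4.png

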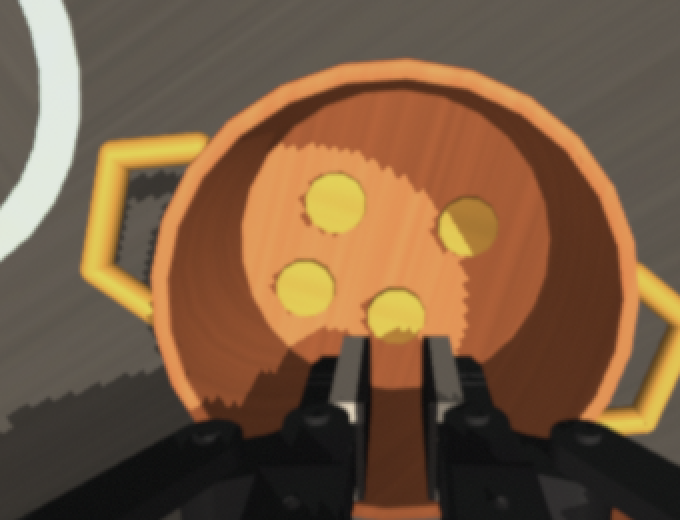

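Run:
```python
from h import *
import pickle
C=pickle.load(open('w4.pkl','rb'))
L=[(60+x/2,60+y/2) for x,y in [(153,310),(190,180),(270,95),(400,59),(530,95),(612,190),(637,290)]]
c,r=circ(plane(C,L,.085));print(c,r,C[2]); d=np.array([.855,-.519]);print((np.array([.6149,-.0097])-c)@d,(np.array([.6142,-.009])-c)*1000)
```

```text
[0.59072758 0.00684139] 0.044742634492366526 [0.55656871 0.0276699  0.1914866 ]
0.029252404420726016 [ 23.47242299 -15.84139262]
```

Request:
play_rows:
  commands: "0.15 5 -3.3 0 0; 0.15 10 -6.6 0 0; 0.15 15 -9.8 0 0; 0.15 19 -12.5 0 0; 0.15 22 -14.3 0 0; 0.15 23.5 -15.3 0 0; 0.15 23.5 -15.3 0 0; 0.15 12 -8.3 0 0; 0.15 0 0 0 0; 0.15 0 0 0 0"

```text
time: 6.57
ee_pos: [0.6132, -0.0084, 0.0497]
tcp_rot: [-180.0, 0.0, 148.4]
wrist_force: [0.0, -0.3, -0.4]
opening: 0.0126
```

Request:
play_rows:
  commands: "0.15 0 0 20 0; 0.15 0 0 45 0; 0.15 0 0 80 0; 0.15 0 0 95 0; 0.15 0 0 110 0; 0.15 -20 -10 140 0; 0.15 -40 -20 170 0; 0.15 -60 -30 180 0; 0.15 -80 -40 180 0; 0.15 -80 -40 180 0"

```text
time: 7.4
ee_pos: [0.5329, -0.0508, 0.232]
tcp_rot: [180.0, 0.2, 148.3]
wrist_force: [-0.8, 0.4, -0.5]
opening: 0.0131
```

Run:
```python
from h import *
import pickle
o=get_obs();print(o['ee_pos'],o['wrist_force'],o['time'])
C=cam('wrist');pickle.dump(C,open('w5.pkl','wb'))
cv2.imwrite('pics/w5.png',cv2.resize(camera('wrist')[:,:,::-1],(800,600)))
b=camera('scene')[:,:,::-1];cv2.imwrite('pics/s5.png',cv2.resize(b[95:295,130:350],(660,600),interpolation=2))
```

```text
[ 0.5328684  -0.05082994  0.23196827] [-0.81006031  0.35155931 -0.48602762] 7.4
```

View pics/w5.png

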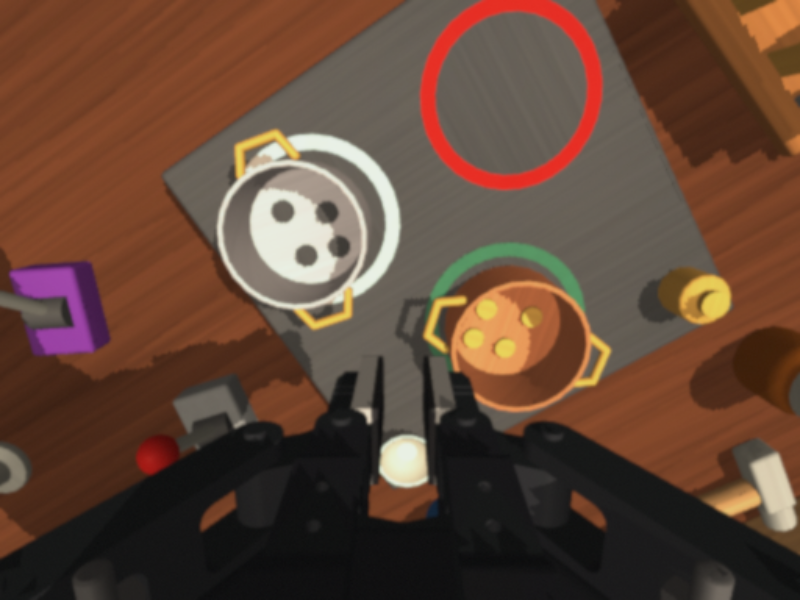

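View pics/s5.png

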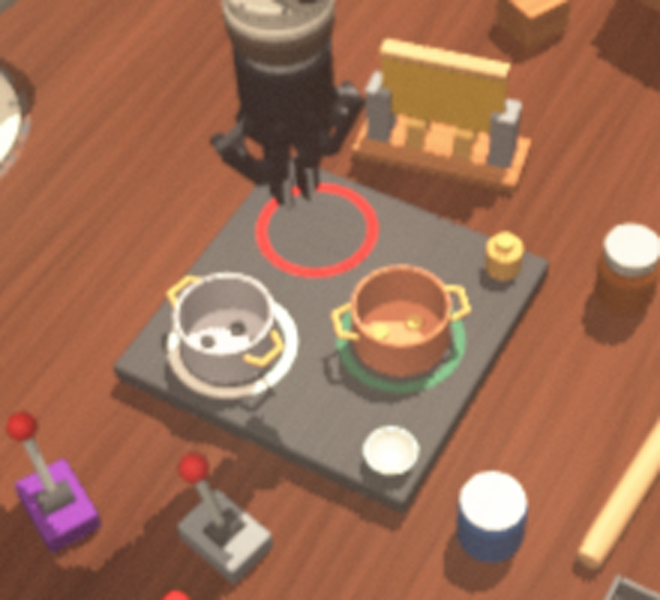

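Run:
```python
from h import *
import pickle
C=pickle.load(open('w5.pkl','rb'))
f=lambda L:[(x/1.5625,y/1.5625) for x,y in L]
def pc(n,L,z):
    c,r=circ(plane(C,f(L),z));print(n,c.round(4),round(r,4))
pc('cu',[(451,340),(525,280),(592,345),(520,411),(470,300),(575,300)],.085)
pc('green',[(430,315),(510,242),(585,310),(455,262),(565,262)],.03)
pc('st',[(218,230),(290,160),(367,235),(293,308),(240,178),(345,182),(240,285)],.085)
pc('white',[(400,215),(318,133),(380,170),(385,265),(360,290)],.03)
pc('red',[(421,95),(512,-3),(602,85),(510,190),(445,160),(580,150)],.03)
```

```text
cu [ 0.6135 -0.0088] 0.0462
green [ 0.6132 -0.0053] 0.0591
st [ 0.4765 -0.0932] 0.0456
white [ 0.4759 -0.0878] 0.0598
red [0.4771 0.0709] 0.0601
```

Request:
play_rows:
  commands: "0.15 -7 -5 -5 -7; 0.15 -14 -10 -12 -14; 0.15 -21 -15 -22 -21; 0.15 -28 -20 -34 -28; 0.15 -35 -25 -46 -35; 0.15 -42 -31 -58 -42; 0.15 -49 -37 -70 -49; 0.15 -56 -42 -82 -56; 0.15 -56 -42 -90 -58.4; 0.15 -56 -42 -90 -58.4"

```text
time: 8.33
ee_pos: [0.478, -0.0911, 0.1373]
tcp_rot: [-179.8, -0.0, 89.9]
wrist_force: [-0.1, 1.2, -0.1]
opening: 0.0124
```

Run:
```python
from h import *
o=get_obs();print(o['ee_pos'],o['tcp_rot'],o['wrist_force'])
a=camera('wrist')[:,:,::-1];b=camera('side')[:,:,::-1]
cv2.imwrite('pics/w6.png',np.hstack([cv2.resize(a,(400,300)),cv2.resize(b[120:300,150:390],(400,300))]))
```

```text
[ 0.47797103 -0.09109889  0.13731049] [-1.79843601e+02 -2.40074755e-02  8.98937074e+01] [-0.0662531   1.16553467 -0.13200976]
```

View pics/w6.png

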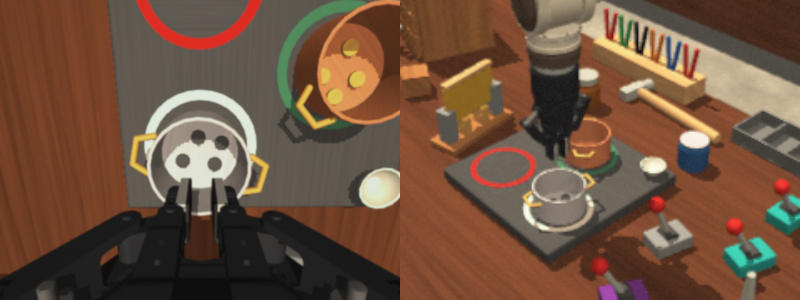

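Request:
play_rows:
  commands: "0.15 -1 -1 -25 0; 0.15 -1 -1 -50 0; 0.15 -1 -1 -68 0; 0.15 -1 -1 -80 0; 0.15 -1 -1 -88 0; 0.15 -1 -1 -88 0; 0.15 -1 8 -88 0; 0.15 -1 16 -88 0; 0.15 -1 22 -88 0; 0.15 -1 27 -88 0"

```text
time: 9.27
ee_pos: [0.4777, -0.0637, 0.0526]
tcp_rot: [179.9, 0.1, 90.0]
wrist_force: [0.4, -5.4, 2.9]
opening: 0.0126
```

Request:
play_rows:
  commands: "0.15 0 6 0 0; 0.15 0 12 0 0; 0.15 0 19 0 0; 0.15 0 26 0 0; 0.15 0 33 0 0; 0.15 0 40 0 0; 0.15 0 47 0 0; 0.15 0 54 0 0; 0.15 0 61 0 0; 0.15 0 68 0 0"

```text
time: 10.1
ee_pos: [0.4778, 0.0038, 0.0525]
tcp_rot: [179.9, 0.1, 90.0]
wrist_force: [-0.1, -5.8, 2.9]
opening: 0.0126
```

Request:
play_rows:
  commands: "0.15 0 7 0 0; 0.15 0 14 0 0; 0.15 0 21 0 0; 0.15 0 28 0 0; 0.15 0 35 0 0; 0.15 0 42 0 0; 0.15 0 49 0 0; 0.15 0 55 0 0; 0.15 0 60 0 0; 0.15 0 60 0 0"

```text
time: 10.93
ee_pos: [0.4776, 0.0646, 0.0523]
tcp_rot: [179.9, 0.0, 90.1]
wrist_force: [1.2, -0.9, 0.9]
opening: 0.0128
```

Run:
```python
from h import *
import pickle
o=get_obs();print(o['ee_pos'],o['wrist_force'])
C=cam('wrist');pickle.dump(C,open('w7.pkl','wb'))
a=camera('wrist')[:,:,::-1]
cv2.imwrite('pics/w7.png',a[60:320,60:440].repeat(2,0).repeat(2,1))
```

```text
[0.47757914 0.06459534 0.05233345] [ 1.18700665 -0.90466121  0.88223834]
```

View pics/w7.png

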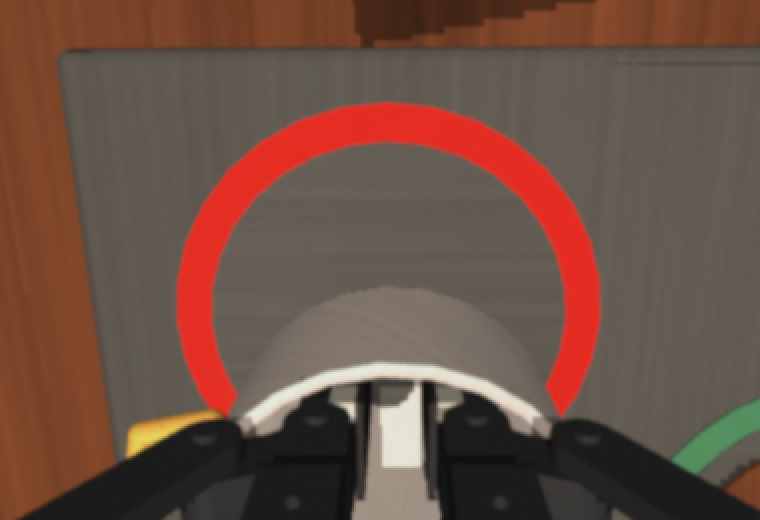

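Run:
```python
from h import *
import pickle
C=pickle.load(open('w7.pkl','rb'))
f=lambda L:[(60+x/2,60+y/2) for x,y in L]
print(plane(C,f([(390,362),(243,418),(545,418)]),.085))
print(circ(plane(C,f([(177,300),(390,103),(601,300),(235,160),(545,160)]),.03)))
```

```text
[[0.47685987 0.0833839  0.085     ]
 [0.44720197 0.07104558 0.085     ]
 [0.50813416 0.07108813 0.085     ]]
(array([0.47632615, 0.07115952]), np.float64(0.061094927124785425))
```

Request:
play_rows:
  commands: "0.15 0 6 0 0; 0.15 0 12 0 0; 0.15 0 18 0 0; 0.15 0 24 0 0; 0.15 0 29 0 0; 0.15 0 32 0 0; 0.15 0 34 0 0; 0.15 0 34 0 0; 0.15 0 20 0 0; 0.15 0 10 0 0"

```text
time: 11.82
ee_pos: [0.477, 0.0737, 0.0515]
tcp_rot: [-180.0, -0.0, 90.1]
wrist_force: [0.2, 0.3, -0.7]
opening: 0.0129
```

Request:
play_rows:
  commands: "0 0 0 25 0; 0 0 0 55 0; 0 0 0 85 0; 0 0 0 110 0; 0 0 0 145 0; 0 0 -20 180 0; 0 0 -40 200 0; 0 0 -55 200 0; 0 0 -55 200 0"

```text
time: 12.57
ee_pos: [0.4776, 0.0169, 0.253]
tcp_rot: [179.9, 0.0, 89.9]
wrist_force: [-0.0, 1.2, -0.1]
opening: 0.0002
```

Run:
```python
from h import *
import pickle
o=get_obs();print(o['ee_pos'],o['tcp_rot'],o['wrist_force'],o['time'])
C=cam('wrist');pickle.dump(C,open('w8.pkl','wb'))
cv2.imwrite('pics/w8.png',cv2.resize(camera('wrist')[:,:,::-1],(800,600)))
```

```text
[0.47763043 0.01694269 0.25299181] [1.79852072e+02 1.95235555e-04 8.98936979e+01] [-0.03762057  1.19782127 -0.05104961] 12.5667
```

View pics/w8.png

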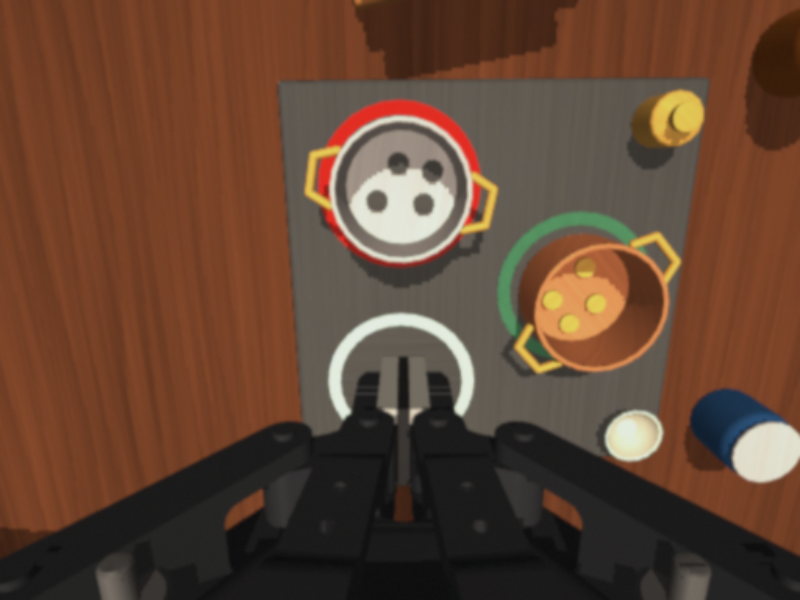

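Run:
```python
from h import *
import pickle
C=pickle.load(open('w8.pkl','rb'))
f=lambda L:[(x/1.5625,y/1.5625) for x,y in L]
def pc(n,L,z):
    c,r=circ(plane(C,f(L),z));print(n,c.round(4),round(r,4))
pc('st',[(329,188),(401,115),(473,188),(402,263),(350,137),(452,137)],.085)
pc('red',[(318,185),(400,99),(481,180),(400,267)],.03)
pc('cu',[(536,300),(603,244),(668,300),(603,370)],.085)
pc('green',[(498,285),(580,212),(520,235),(515,330)],.03)
pc('white',[(329,380),(402,313),(474,380)],.03)
```

```text
st [0.4775 0.0698] 0.046
red [0.4763 0.0706] 0.0611
cu [ 0.614  -0.0089] 0.0454
green [ 0.6099 -0.0039] 0.0559
white [ 0.4775 -0.0894] 0.0609
```

Request:
play_rows:
  commands: "0 7 30 0 4; 0 14 65 0 8; 0 21 100 0 12; 0 28 135 0 12; 0 35 170 0 12; 0 42 200 -20 12; 0 47 220 -40 12; 0 47 231 -60 12; 0 47 231 -85 12; 0 47 231 -85 12"

```text
time: 13.45
ee_pos: [0.5215, 0.2504, 0.1602]
tcp_rot: [-179.5, 0.1, 102.1]
wrist_force: [-0.7, 0.1, 0.2]
opening: 0.0002
```

Run:
```python
from h import *
o=get_obs();print(o['ee_pos'],o['tcp_rot'],o['wrist_force'])
a=camera('wrist')[:,:,::-1];b=camera('side')[:,:,::-1]
cv2.imwrite('pics/w9.png',np.hstack([cv2.resize(a,(400,300)),cv2.resize(b[120:270,130:330],(400,300))]))
```

```text
[0.52151731 0.25039846 0.16016515] [-1.79494336e+02  9.38734969e-02  1.02113538e+02] [-0.66508821  0.06571744  0.241399  ]
```

View pics/w9.png

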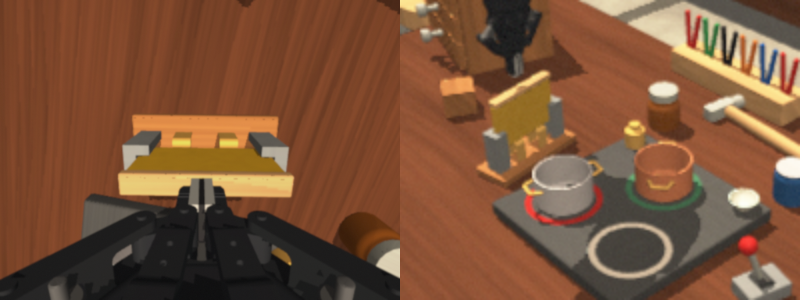

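Request:
play_rows:
  commands: "0 3 -2 -6 0; 0 3 -2 -12 0; 0 3 -2 -16 0; 0 3 -2 -19 0; 0 3 -2 -22 0; 0 3 -2 -25 0; 0 3 -2 -28 0"

```text
time: 14.13
ee_pos: [0.5276, 0.248, 0.1393]
tcp_rot: [179.9, -0.0, 102.0]
wrist_force: [0.3, 0.7, 7.7]
opening: -0.0002
```

Request:
play_rows:
  commands: "0 -2 0 -3 0; 0 -2 0 -6 0; 0 -2 0 -9 0; 0 -2 0 -12 0; 0 -2 0 -15 0; 0 -2 0 -18 0; 0 -2 0 -21 0"

```text
time: 14.72
ee_pos: [0.5252, 0.2479, 0.1172]
tcp_rot: [-180.0, -0.0, 102.0]
wrist_force: [0.1, 0.1, 4.3]
opening: 0.0001
```

Request:
play_rows:
  commands: "0 0 0 -2 0; 0 0 0 -4 0; 0 0 0 -6 0; 0 0 0 -7.5 0; 0 0 0 -8 0"

```text
time: 15.13
ee_pos: [0.5258, 0.248, 0.11]
tcp_rot: [179.9, -0.0, 102.0]
wrist_force: [2.0, -0.3, 9.3]
opening: 0.0001
```

Request:
play_rows:
  commands: "0 0 0 -1 0; 0 0 0 -1.5 0; 0 0 0 -1.5 0"

```text
time: 15.38
ee_pos: [0.526, 0.2482, 0.1099]
tcp_rot: [179.8, -0.0, 102.0]
wrist_force: [-0.8, -0.3, 14.0]
opening: 0.0001
```

Request:
play_rows:
  commands: "0 0 0 20 0; 0 0 0 60 0; 0 0 0 100 0; 0 0 -20 130 5; 0 0 -50 140 12; 0 0 -85 140 19; 0 0 -120 140 26; 0 0 -155 140 33; 0 0 -190 140 40; 0 0 -225 140 47"

```text
time: 16.22
ee_pos: [0.5247, 0.0233, 0.2474]
tcp_rot: [-180.0, -0.1, 148.8]
wrist_force: [1.1, 0.3, -0.1]
opening: -0.0
```

Request:
play_rows:
  commands: "0 0 -35 0 5; 0 0 -70 0 10; 0 -5 -105 0 14; 0 -10 -140 0 18; 0 -10 -175 0 18; 0 -12 -210 0 18; 0 -12 -240 0 18; 0 -12 -255 0 18; 0 -12 -265 0 18; 0 -12 -265 0 18"

```text
time: 17.05
ee_pos: [0.5131, -0.2412, 0.2472]
tcp_rot: [180.0, -0.1, 166.4]
wrist_force: [-0.5, 0.5, -0.5]
opening: 0.0001
```

Run:
```python
from h import *
import pickle
o=get_obs();print(o['ee_pos'],o['tcp_rot'],o['wrist_force'],o['time'])
C=cam('wrist');pickle.dump(C,open('w10.pkl','wb'))
a=camera('wrist')[:,:,::-1];cv2.imwrite('pics/w10.png',cv2.resize(a,(800,600)))
b=camera('side')[:,:,::-1];cv2.imwrite('pics/s10.png',cv2.resize(b[140:340,150:410],(780,600),interpolation=2))
```

```text
[ 0.51305143 -0.24123986  0.24715091] [ 1.79987000e+02 -7.66909095e-02  1.66396969e+02] [-0.51029716  0.45881992 -0.50198212] 17.05
```

View pics/w10.png

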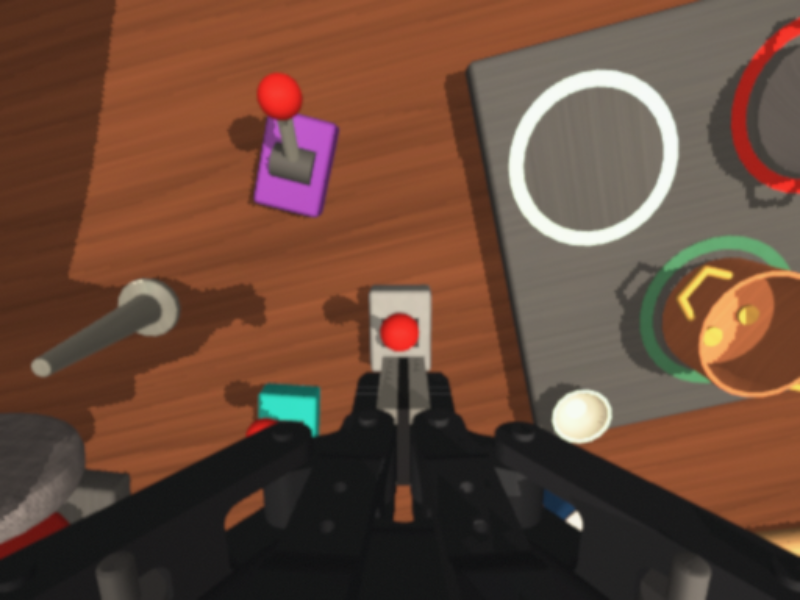

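View pics/s10.png

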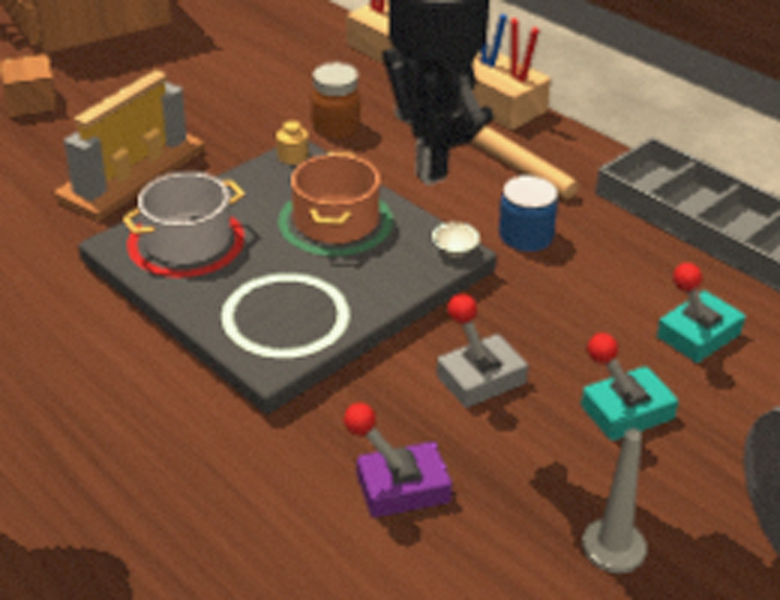

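Run:
```python
from h import *
import pickle
C=pickle.load(open('w10.pkl','rb'))
f=lambda L:[(x/1.5625,y/1.5625) for x,y in L]
print(plane(C,f([(400,332)]),.098),plane(C,f([(372,292),(430,292)]),.025))
print('scene cam',plane(cam('scene'),[(204+0,272)],.025))
```

```text
[[ 0.54794776 -0.25015944  0.098     ]] [[ 0.53540152 -0.27040783  0.025     ]
 [ 0.54620852 -0.22564031  0.025     ]]
scene cam [[ 0.57665587 -0.2591808   0.025     ]]
```

Request:
play_rows:
  commands: "0 -3 0 -35 0; 0 -3 0 -70 0; 0 -3 0 -105 0; 0 -3 0 -130 0; 0 -3 0 -150 0; 0 -3 0 -162 0; 0 -3 0 -165 0; 0 -3 0 -165 0; 0 3 -1.4 -165 0; 0 9 -2.8 -165 0"

```text
time: 17.98
ee_pos: [0.5236, -0.2432, 0.0849]
tcp_rot: [-180.0, 0.2, 166.5]
wrist_force: [-0.1, -1.3, 0.2]
opening: -0.0
```

Request:
play_rows:
  commands: "0 6 -1.4 0 0; 0 12 -2.8 0 0; 0 18 -4.2 0 0; 0 24 -5.6 0 0; 0 30 -7 0 0; 0 36 -8.4 0 0; 0 42 -9.8 0 0; 0 48 -11.2 0 0"

```text
time: 18.65
ee_pos: [0.5708, -0.2543, 0.0828]
tcp_rot: [180.0, -0.0, 166.5]
wrist_force: [-0.6, 0.0, -1.3]
opening: -0.0003
```

Advance towards the stop in small steps and watch the force.

Request:
play_rows:
  commands: "0 4 -1 0 0; 0 8 -1.9 0 0; 0 11 -2.6 0 0; 0 14 -3.3 0 0; 0 14 -3.3 0 0"

```text
time: 19.07
ee_pos: [0.5847, -0.2575, 0.0829]
tcp_rot: [180.0, 0.0, 166.5]
wrist_force: [-0.5, -0.7, -0.6]
opening: -0.0004
```

Run:
```python
from h import *
o=get_obs();print(o['ee_pos'],o['wrist_force'],o['time'])
a=camera('wrist')[:,:,::-1];b=camera('side')[:,:,::-1]
cv2.imwrite('pics/w11.png',np.hstack([cv2.resize(a,(400,300)),cv2.resize(b[190:310,250:410],(400,300))]))
```

```text
[ 0.58468266 -0.2575393   0.08288494] [-0.4856507  -0.67493362 -0.6335147 ] 19.0667
```

View pics/w11.png

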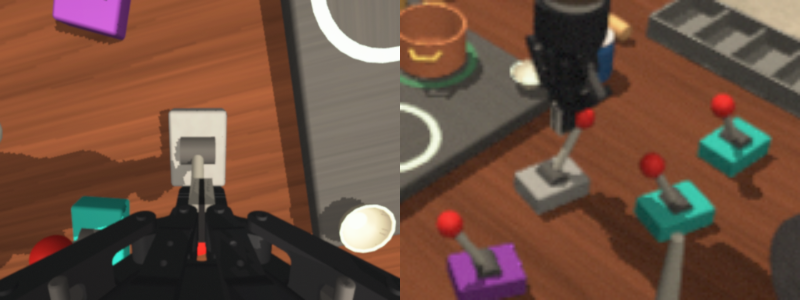

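Request:
play_rows:
  commands: "0 1.5 -0.3 0 0; 0 3 -0.7 0 0; 0 4.5 -1 0 0; 0 4.5 -1 0 0"

```text
time: 19.5
ee_pos: [0.5882, -0.2584, 0.0829]
tcp_rot: [-180.0, -0.1, 166.5]
wrist_force: [-4.6, 0.8, 0.7]
opening: 0.0
```

Request:
play_rows:
  commands: "0 1 -0.2 0 0; 0 2 -0.5 0 0; 0 2 -0.5 0 0"

```text
time: 19.75
ee_pos: [0.5886, -0.2585, 0.0828]
tcp_rot: [180.0, -0.3, 166.5]
wrist_force: [-13.8, 4.2, 4.6]
opening: 0.0
```

Request:
play_rows:
  commands: "0 -10 2 0 0; 0 -30 7 0 0; 0 -50 11 0 0; 0 -50 11 25 0; 0 -50 11 60 0; 0 -50 11 100 0; 0 -60 11 140 0; 0 -80 30 170 0; 0 -100 50 190 0; 0 -100 50 190 0"

```text
time: 20.58
ee_pos: [0.4897, -0.2074, 0.2797]
tcp_rot: [-180.0, 0.5, 166.5]
wrist_force: [-0.5, 0.2, 0.1]
opening: 0.0002
```

Request:
play_rows:
  commands: "0 -15 30 15 0; 0 -30 60 30 0; 0 -50 90 45 0; 0 -70 120 45 0; 0 -80 150 45 0; 0 -80 170 45 0; 0 -80 170 45 0; 0 -80 170 45 0"

```text
time: 21.25
ee_pos: [0.411, -0.0383, 0.3181]
tcp_rot: [180.0, 0.1, 166.6]
wrist_force: [0.1, -0.3, -0.1]
opening: 0.0001
```

Run:
```python
from h import *
import pickle
o=get_obs();print(o['ee_pos'],o['tcp_rot'],o['time'])
C=cam('wrist');pickle.dump(C,open('w12.pkl','wb'))
a=camera('wrist')[:,:,::-1];cv2.imwrite('pics/w12.png',cv2.resize(a,(800,600)))
b=camera('side')[:,:,::-1];cv2.imwrite('pics/s12.png',cv2.resize(b[140:340,150:410],(780,600),interpolation=2))
b=camera('scene')[:,:,::-1];cv2.imwrite('pics/t12.png',cv2.resize(b[95:295,130:350],(660,600),interpolation=2))
```

```text
[ 0.41101717 -0.03832915  0.31812161] [1.79996351e+02 7.48213756e-02 1.66627928e+02] 21.25
```

View pics/w12.png

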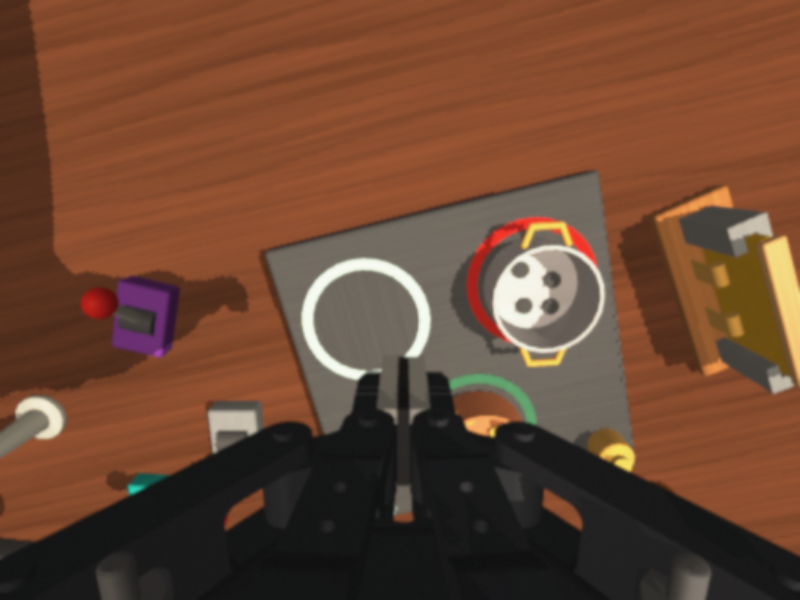

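View pics/s12.png

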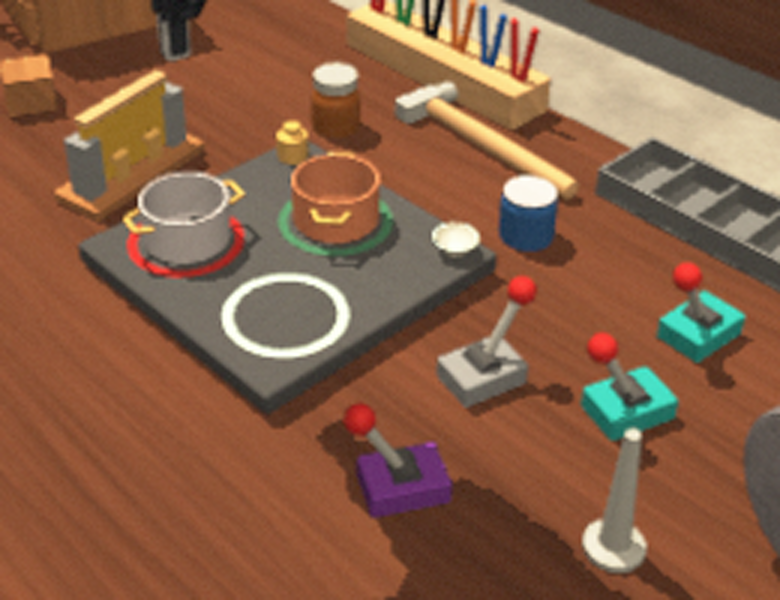

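View pics/t12.png

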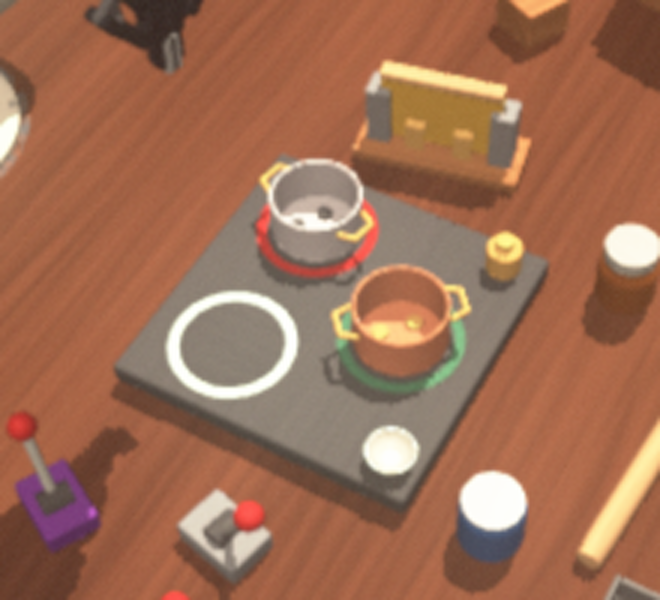

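Run:
```python
from h import *
A,B=cam('scene'),cam('side')
fs=lambda x,y:(130+x/3,95+y/3); fd=lambda x,y:(150+x/3,140+y/3)
for n,a,b in [('knob0',(194,467),(462,309)),('knob1',(249,515),(522,290)),('gL',(382,68),(79,122)),('gR',(506,93),(165,77))]:print(n,tri(A,fs(*a),B,fd(*b)))
```

```text
knob0 (array([ 0.54992769, -0.25027092,  0.09365213]), np.float64(0.004409149416334101))
knob1 (array([ 0.61312949, -0.26533059,  0.08948773]), np.float64(0.004838751808760514))
gL (array([0.4631728 , 0.23789588, 0.10166384]), np.float64(0.003095130838506727))
gR (array([0.59257485, 0.26216735, 0.10025298]), np.float64(0.010306987470445624))
```

```bash
python3 -c "
from workcell import *
print(job_done())"
```

```text
the job is handed in; nothing more can be done
None
```

I slid the copper pot to the green ring and then the steel pot to the red ring. Both were pushed from inside with the fingers and never gripped or lifted. I then pressed the splash guard home and threw the grey switch's red-knobbed lever away from the robot. The purple and turquoise look-alikes were left alone. I handed the job in with the arm clear, just over 21 s into the 67 s allowed.

**Last checks:**
- **Copper pot:** about 2–4 mm off its ring centre in the fuller view, against a 15 mm margin. A later view that showed only part of the green ring gave about 6 mm.
- **Steel pot:** within about 1.5 mm of its ring centre.
- **Guard:** at its stop, with the fingertips at 110 mm and the force rising to 14 N with no further travel. Camera points on its top edge put it level.
- **Lever:** at its stop, with the force rising to about 14 N with no further travel. The knob measured 0.613 m in x, against about 0.610 m expected.
- **Bystanders in view:** they look unmoved.

**Disagreement:** the scene and side cameras differ by about 4–12 mm in absolute position, so I relied on the wrist camera, whose sizes matched those given. The guard's top also read about 101 mm from those two cameras, but they had read it about 6 mm low at the start as well.

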